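# Clamp a tonearm board in its assembly fixture

### The job

Lay the tonearm board flat in the fixture with its bore end away from the clamp, and slide it fully home against the two side pins and the end stop screw. Then push the toggle clamp's handle down over centre until it snaps shut and holds the board. Carry the board until it is set down, be gentle with its lacquered edges against the stops and do not force the clamp, and leave everything else on the bench where it is.

Things in the scene. Friction and masses are not known exactly. Their poses are not given: they have to be found in the camera images.
- board: Tonearm mounting board to be clamped: a flat black lacquered rectangular plate, 60 mm (its x) by 130 mm (its y) by 12 mm thick, 0.24 kg, lying flat on the bench. Origin: centre of its underside; z up. A round through bore of 30 mm lies at y = +32 mm, x = 0; the half with y < 0 is plain, and the clamp's foot comes down on it.
- fixture: Assembly fixture, fixed to the bench: aluminium base plate 150 mm (x) by 285 mm (y), 12 mm thick, y from -100 to +185 mm; origin on its underside. The board's place is on the +y half, the toggle clamp stands on the -y half (y -74 to -16 mm) and works in the y-z plane at x = 0. The board lies with its own x and y along the fixture's x and y.
- nest (a point): Point on the top of the fixture's base plate (fixture x = 0, y = +88, z = +12 mm; same axes as the fixture). With the board fully home, the board's origin is at nest x = 0 and z = 0, and at nest y between -9 and +9 mm, depending on how the end stop screw is set.
- pins: The two side locating pins, fixed in the base plate: 10 mm diameter, 10 mm tall, at fixture x = +35 mm and y = +45 and +140 mm. The board's long side at its own x = +30 mm bears on both (their faces are at fixture x = +30 mm). A finger fits between the two pins. Origin: the fixture's origin, same axes.
- end_stop: End stop: steel block 24 x 10 x 20 mm between clamp and board, origin at the centre of its underside (fixture y = -1 mm), fixture axes. It carries a stop screw whose 13 mm head faces +y and bears on the middle of the board's plain short end (board y = -65 mm). The head's face lies 15 to 33 mm in +y from this origin: set differently per batch, not reported, rigid under a push; find it by feel.
- handle (a joint): Clamp handle angle, rad. 0: open, standing 88 deg above horizontal, stays there. Grows as pushed to the fixture's -y and down; 1.292: locked at a hard stop, pointing to -y, 14 deg above horizontal. On a board the foot lands near 0.93; the push then needed at handle_grip jumps to about 12 N, falling to nothing at dead centre, 1.19; past about 1.22 it snaps shut by itself and stays.
- handle_grip (a point): Point on the axis of the handle's round rubber grip, 130 mm from the hinge line; it moves with the handle. The grip is 17 mm thick and runs from 50 to 155 mm from the hinge, its axis 2 mm above the line through the hinge. Own axes: -y points along the handle to its free end, x is the hinge axis, z is square to it on the side to push on.
- handle_hinge (a point): The handle's hinge on the fixture: fixture x = 0, y = -44 mm, z = +24 mm; fixture axes. The hinge line runs along x; the handle turns in the y-z plane.
- foot: The clamp's rubber foot, 17 mm wide, on a spring spindle at the end of the clamp bar; origin at the centre of its underside. Open, the bar stands up in front of the handle, up to 135 mm above the bench (fixture y -35 to 0), and the foot points to +y at fixture y = +21, z = +111 mm. Shut, the foot presses on the board 10 to 28 mm in from its plain end with about 29 N.
- bottle_a: Bystander, leave where it is: small upright bottle, 38 mm wide, 84 mm tall.
- bottle_b: Bystander, leave where it is: another such small bottle.
- record_weight: Bystander, leave where it is: aluminium record weight, 76 mm wide, 46 mm tall.
- cone_foot: Bystander, leave where it is: black conical turntable foot, 69 mm wide, 56 mm tall.
- screwdriver: Bystander, leave where it is: screwdriver lying flat.
- motor_cover: Bystander, leave where it is: smaller black cover plate, 85 x 45 x 6 mm, without a bore (not the board).
- screw_tray: Bystander, leave where it is: grey two-compartment tray of screws, 100 x 130 x 35 mm.
There are look-alikes about, which are no part of the job. Leave any red look-alike of the board alone.

How it is judged:
On the way, in this order (a step that is already met when the one before it is completed fails the run):
1. the board lies home against the side pins and the end stop screw, clamp still open (x of board in the frame of nest between -0.0015 and 0.003 m and y of stop_screw_c0 in the frame of board between -0.069 and -0.065 m and angle between the y axis of board and the y axis of fixture, either way round below 0.02 rad and z of board in the frame of nest between -0.002 and 0.002 m and y of board in the frame of nest below 0.011 m and angle between board's own z axis and vertical below 0.03 rad and value of joint handle below 0.6 rad), for 0.2 s.
2. the handle is locked over centre (value of joint handle above 1.25 rad), for 0.2 s.
At the end, for the whole second after the job is handed in: The board lies flat, bore end away from the clamp, within 1.5 mm of both pins and of the stop screw's head (stop_screw_c0, 5 mm thick), square within 0.02 rad and at rest; the handle is locked past centre (above 1.25 rad) and the foot presses on the board with over 10 N (x of board in the frame of nest between -0.0015 and 0.003 m and y of stop_screw_c0 in the frame of board between -0.069 and -0.065 m and angle between the y axis of board and the y axis of fixture, either way round below 0.02 rad and z of board in the frame of nest between -0.002 and 0.002 m and y of board in the frame of nest below 0.011 m and angle between board's own z axis and vertical below 0.03 rad and value of joint handle above 1.25 rad and contact force between foot and board above 10 N and linear speed of board below 0.02 m/s); the robot touches nothing.
It fails at once if the board's lacquered edge was rammed against the side pins or the end stop (over 20 N) (contact force between board and pins above 20 N or contact force between board and end_stop above 20 N).
It fails at once if the robot forced the clamp or the fixture (over 35 N) (contact force between any of the fingers, the arm and fixture above 35 N).
It fails at once if the board was dropped (let go more than 35 mm above the bench) (height (world z) of board above 0.035 m and contact force between the fingers and board below 0.05 N).
It fails at once if a bystander was moved more than 20 mm (distance of any of bottle_a, bottle_b, record_weight, cone_foot, screwdriver, motor_cover, screw_tray from where it was at the start of the episode above 0.02 m).
It also fails if it takes over 61 s, if anything falls off the work surface, if the arm or the gripper's body presses on something with over 40 N, if the wrist force passes 120 N, or if a joint passes its speed limit or range.

### The arm

A 7-joint arm with a two-finger parallel gripper is mounted at the origin on the work surface. World frame = base frame: x ahead of the robot, y to its left, z up, the work surface at z = 0. Lengths are in m, angles in rad, forces in N, time in s.
With the tool pointing down it reaches from about 0.35 to 0.9 m from the base axis. Payload 8.1 kg.
Tool frame: the origin (TCP) lies at the very end of the fingers, on their centre line; the grasp point (between the pads) lies 19 mm behind it; z points along the fingers, y is the line along which they close (so a half turn about z gives the same grasp; the last joint's range is limited). The gripper opens to 92 mm and grips with 3 to 60 N. Pads are 19 mm wide; open, the fingers measure 130 mm over their backs; the gripper's body (75 mm by 190 mm) begins 47 mm behind the grasp point.
Start: joints at [-0.103, 0.434, 0.025, 1.573, -0.012, 1.134, -0.075], TCP at [0.625, -0, 0.227] pointing down, gripper open.
Joint ranges: [-2.62, 2.62], [-0.44, 2.09], [-1.27, 1.32], [0.08, 2.57], [-1.32, 4.46], [0.12, 2], [-2.74, 2.74]. Speed limits (rad/s): [2.22, 2.22, 3.01, 3.01, 3.14, 3.14, 3.14].

### API

Orientations are given as a unit quaternion [x, y, z, w].
In Python, from rig import r, viewer gives the robot as it stands. Calls block until the motion is done:
- r.movep(position, orientation): joint-space move of the TCP to a pose.
- r.move_straight(position, rot=None, feed=0.15, f_stop=None): straight line of the TCP; rot=None keeps the orientation; feed is the mean speed in m/s. With f_stop (N) it stops when the force on the tool has changed by that much, and returns True; else False.
- r.move_j(angles): joint-space move.
- r.command_gripper(opening, force=None): finger opening in m; force is the grip in N (None keeps the last); returns when the fingers have stopped.
- r.hold(seconds).
- r.inverse_kinematics(position, orientation): joint angles nearest the present ones, or None.
- r.sense(): the state.
- viewer.read_camera(name): name is "scene" or "side" or "wrist"; returns a dict with "color" (384x512x3 uint8, red, green, blue), "mtx" (3x3 intrinsics, pixels), "D" ([k1, k2, p1, p2, k3] as OpenCV has them; the pictures are not rectified), "rvec" (rotation vector, rad) and "tvec" (3), from world to camera coordinates, as OpenCV has them. Camera axes: x right, y down, z forward; pixel columns grow to the right and rows downward; lengths in m; the calibration is good to about 2 mm. A picture is of the moment at which its call begins. There is no depth.
A pose or a line that the arm cannot do raises r.PlanningError and nothing moves.
- r.hand_in(): hands the job in; it is judged then, once.
The state is a dict: "t": time; "q": joint angles; "dq": joint speeds; "effort": joint torques, N m; "ee_pos": TCP position; "ee_rot": TCP orientation; "ft_force": force on the tool from outside, world axes, zero at the start; "torque": the same for the moment, N m; "gripper_width": finger opening in m; "gripper_force": force on a finger pad.
Only numpy, scipy, OpenCV 4.12 (cv2) and the standard library are available. Lean on these libraries where they do the work, as an engineer would, in place of code of your own. Each camera call takes 0.05 s, during which the arm holds its last target. There are 200 camera calls.

## Working session

There is one attempt and no reset: what is moved stays moved. The work goes in short steps, each a Python script; the robot and the scene stay as the last script left them, time stands still between calls to the robot, and variables do not carry over. Pictures are saved under pics/ and viewed, at most 10 in all, crops included, and the job is handed in when it is done.

```bash
ls; mkdir -p pics
python3 - <<'E'
from rig import r, viewer
import cv2,numpy as np,pickle
d={}
for n in ["scene","side","wrist"]:
    c=viewer.read_camera(n); d[n]=c
    cv2.imwrite(f"pics/{n}0.png",c["color"][:,:,::-1])
    R,_=cv2.Rodrigues(np.array(c["rvec"],float)); print(n,(-R.T@np.array(c["tvec"]).reshape(3)).round(3),c["mtx"][0][0],c["D"])
pickle.dump(d,open("cam0.pkl","wb"))
s=r.sense();print(s["t"],s["ee_pos"],s["ee_rot"],s["ft_force"],s["gripper_width"])
E
```

```text
pics
scene [ 1.435 -0.253  0.992] 392.096030170652 [0.01392147 0.         0.         0.         0.        ]
side [ 0.301 -1.201  1.017] 489.962543176663 [-0.21739329  0.          0.          0.          0.        ]
wrist [0.624 0.082 0.383] 325.7703107044047 [-0.01464159  0.          0.          0.          0.        ]
0.15 [ 6.24616606e-01 -7.34407525e-05  2.26147712e-01] [ 7.07164244e-01  7.07049072e-01 -4.49542677e-04 -3.74330986e-04] [ 0.02060475 -0.30588116  0.15452995] 0.09211009911215474
```

View pics/scene0.png

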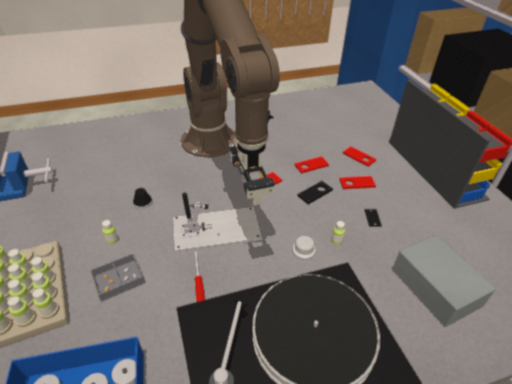

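View pics/side0.png

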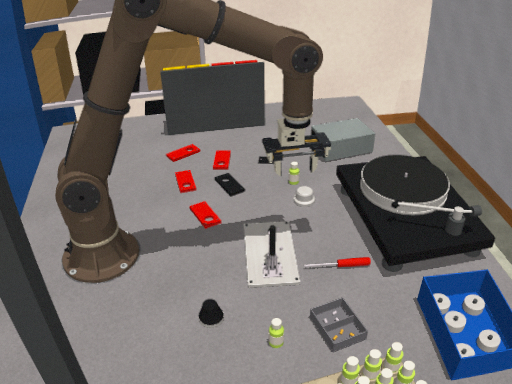

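The board candidates are: black plate with bore at scene (315,191) / side (230,184); black bore-less plate at scene (373,217) / side (263,160), which is the motor cover; and red plates, which are look-alikes to leave alone. The black one with the bore fits. The fixture is at scene (217,228) / side (271,253), with the clamp towards world -y. Next I'll measure them and confirm in a crop.

```bash
cat > h.py <<'E'
import cv2,numpy as np
def cam(c):
    R,_=cv2.Rodrigues(np.array(c["rvec"],float)); t=np.array(c["tvec"],float).reshape(3)
    return np.array(c["mtx"],float),np.array(c["D"],float),R,t
def rays(c,px):
    K,D,R,t=cam(c); u=cv2.undistortPoints(np.array(px,float).reshape(-1,1,2),K,D).reshape(-1,2)
    return -R.T@t,np.c_[u,np.ones(len(u))]@R
def onplane(c,px,z):
    o,d=rays(c,px); return o+d*((z-o[2])/d[:,2])[:,None]
def proj(c,P):
    K,D,R,t=cam(c); return cv2.projectPoints(np.array(P,float).reshape(-1,1,3),R,t,K,D)[0].reshape(-1,2)
def tri(c1,p1,c2,p2):
    o1,d1=rays(c1,p1);o2,d2=rays(c2,p2);out=[]
    for a,b in zip(d1,d2):
        s=np.linalg.lstsq(np.c_[a,-b],o2-o1,rcond=None)[0]; out.append((o1+a*s[0]+o2+b*s[1])/2)
    return np.array(out)
def blobs(mask,amin=40):
    cs,_=cv2.findContours(mask.astype(np.uint8),cv2.RETR_EXTERNAL,cv2.CHAIN_APPROX_NONE)
    return [c for c in cs if cv2.contourArea(c)>amin]
E
python3 - <<'E'
import pickle,numpy as np,cv2
from h import *
d=pickle.load(open("cam0.pkl","rb"))
for n,roi,froi in [("scene",(285,170,400,235),(165,195,268,260)),("side",(205,150,280,205),(235,215,310,295))]:
    im=d[n]["color"].astype(int)
    for k,(x0,y0,x1,y1),z in (("blk",roi,.012),("fix",froi,.012)):
        m=np.zeros(im.shape[:2],bool); s=np.s_[y0:y1,x0:x1]
        m[s]=(im[s].max(2)<60) if k=="blk" else (im[s].min(2)>165)
        for c in blobs(m):
            P=onplane(d[n],c.reshape(-1,2),z)[:,:2].astype(np.float32)
            print(n,k,cv2.contourArea(c),c.reshape(-1,2).mean(0).round(0),cv2.minAreaRect(P))
im=d["scene"]["color"][:,:,::-1]; a=cv2.resize(im[165:235,285:400],None,fx=5,fy=5,interpolation=2)[:340,:560]
b=cv2.resize(im[185:260,165:275],None,fx=5,fy=5,interpolation=2)[:,:560]
b=cv2.resize(im[190:242,165:277],None,fx=5,fy=5,interpolation=2)
cv2.imwrite("pics/crop1.png",np.vstack([a[:340,:560],b[:260,:560]]))
E
```

```text
scene blk 140.0 [373. 218.] ((0.6429648399353027, 0.4418523609638214), (0.03886152431368828, 0.0738498717546463), 72.7850112915039)
scene blk 330.0 [315. 192.] ((0.4613938331604004, 0.30287936329841614), (0.05977778136730194, 0.12972517311573029), 20.233121871948242)
scene fix 1632.5 [203. 230.] ((0.524066686630249, -0.11837474256753922), (0.23238712549209595, 0.14894869923591614), 83.30465698242188)
side blk 333.0 [229. 184.] ((0.4590509235858917, 0.299548864364624), (0.06282223016023636, 0.13974629342556), 19.565488815307617)
side blk 52.5 [274. 154.] ((0.6683173179626465, 0.47328442335128784), (0.04439980164170265, 0.09189590811729431), 7.808974742889404)
side fix 1950.0 [271. 259.] ((0.5281565189361572, -0.11844053119421005), (0.23203147947788239, 0.15206430852413177), 83.29330444335938)
```

View pics/crop1.png

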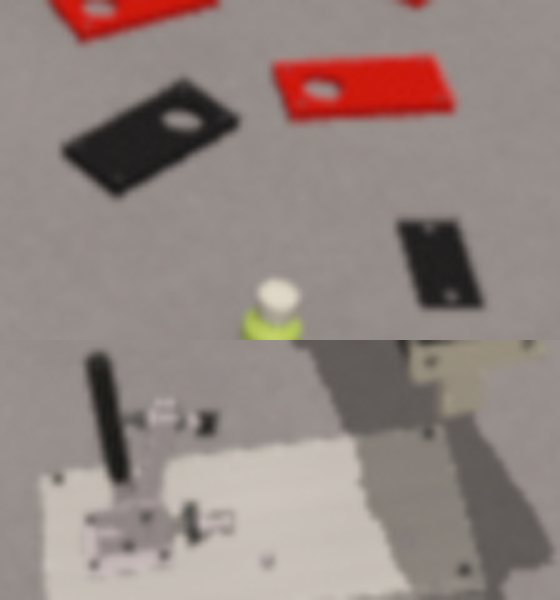

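The enlarged crop confirms it: the black plate with the bore (scene 315,191) is the board, with its bore towards world +y. The other black plate has no bore. The pins are on the near (+x) side of the fixture and the clamp is open. Next come wrist views of both.

Run:
```python
from rig import r, viewer
from h import *
import pickle
s=r.sense();q=s["ee_rot"];W=[]
for p in [(.55,-.14,.32),(.55,-.03,.30),(.47,.16,.30),(.44,.24,.30)]:
    r.movep(p,q); c=viewer.read_camera("wrist"); W.append(c)
pickle.dump(W,open("w.pkl","wb")); print(r.sense()["t"])
ims=[w["color"][:,:,::-1] for w in W]
cv2.imwrite("pics/w4.png",cv2.resize(np.vstack([np.hstack(ims[:2]),np.hstack(ims[2:])]),(800,600),interpolation=cv2.INTER_AREA))
```

```text
2.9083
```

View pics/w4.png

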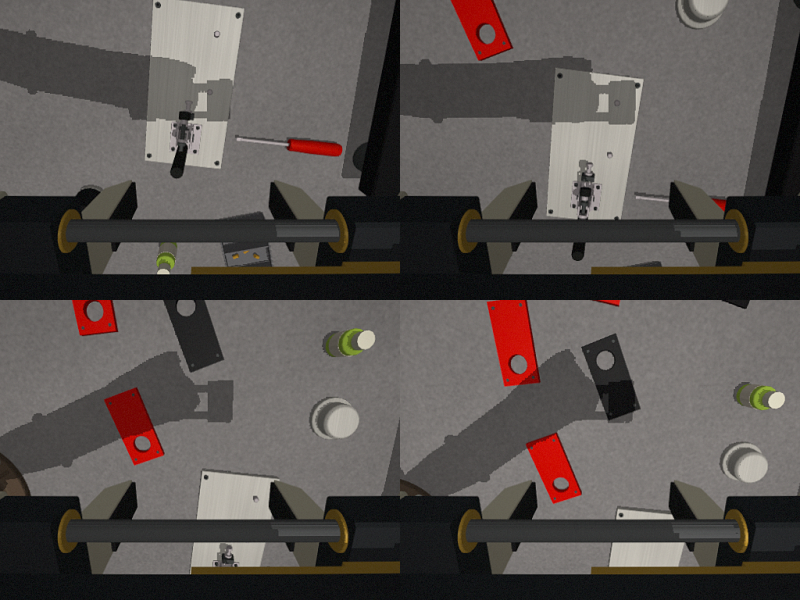

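The wrist views show the fixture whole in views 1 and 2 (pins at (217,34) and (610,155) in the mosaic). The board is whole in view 4 at (610,377), partly in the arm's shadow. I'll measure from these.

Run:
```python
from h import *
import pickle
W=pickle.load(open("w.pkl","rb"))
for i,(x0,y0,x1,y1) in ((2,(190,0,300,100)),(3,(220,30,320,160))):
    g=cv2.medianBlur(W[i]["color"],3).max(2); s=g[y0:y1,x0:x1]
    print(np.percentile(s,[2,10,20,30,50,80]))
    for T in (50,60):
        m=np.zeros(g.shape,bool);m[y0:y1,x0:x1]=s<T
        for c in blobs(m,300):
            P=onplane(W[i],c.reshape(-1,2),.012)[:,:2].astype(np.float32); rc=cv2.minAreaRect(P)
            print(i,T,cv2.contourArea(c),rc); print(np.array(proj(W[i],np.c_[cv2.boxPoints(rc),np.full(4,.012)])).round(1).tolist())
def en(i,x0,y0,x1,y1,f):
    a=W[i]["color"][y0:y1,x0:x1,::-1]/255.; return (255*cv2.resize(np.clip(a,0,1)**.6,None,fx=f,fy=f,interpolation=cv2.INTER_NEAREST)).astype(np.uint8)
a=en(0,180,0,320,196,3); b=en(1,190,80,320,276,3)
cv2.imwrite("pics/fx.png",np.hstack([a,b])); print(np.hstack([a,b]).shape)
```

```text
[ 33.  36.  38.  40. 109. 117.]
2 50 3659.5 ((0.45615315437316895, 0.2989751100540161), (0.05954879894852638, 0.11472947150468826), 20.105424880981445)
[[208.8, 0.1], [242.8, 92.4], [285.9, 75.8], [254.8, -19.3]]
2 60 3703.5 ((0.456188440322876, 0.2990373969078064), (0.05959494411945343, 0.11500599980354309), 20.465131759643555)
[[208.6, 0.2], [243.2, 92.5], [286.2, 75.6], [254.5, -19.6]]
[ 16.  20.  41.  45.  83. 126.]
3 50 4411.5 ((0.45410117506980896, 0.3060300946235657), (0.059879839420318604, 0.12955011427402496), 20.363908767700195)
[[231.6, 59.6], [266.4, 153.9], [307.7, 138.8], [275.9, 41.8]]
3 60 4453.0 ((0.45404404401779175, 0.3057168126106262), (0.060087449848651886, 0.12998248636722565), 20.618404388427734)
[[231.2, 60.0], [266.6, 154.3], [307.9, 139.0], [275.7, 41.9]]
(588, 810, 3)
```

View pics/fx.png

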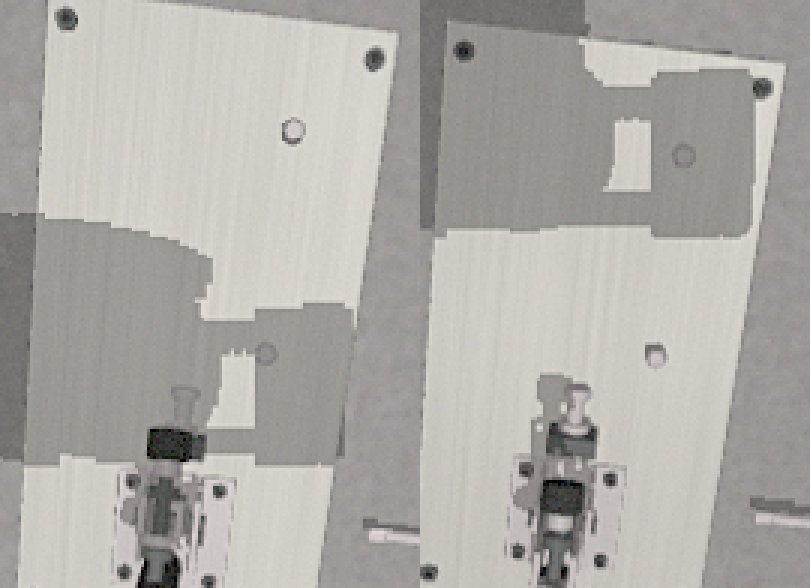

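Run:
```python
from h import *
import pickle
W=pickle.load(open("w.pkl","rb"));d=pickle.load(open("cam0.pkl","rb"))
A=np.array([(294,130),(266,354),(66,18),(374,59),(187,385)])/3-.33+[180,0]
B=np.array([(684-420,156),(656-420,352),(464-420,51),(762-420,89),(580-420,386)])/3-.33+[190,80]
T=tri(W[0],A,W[1],B);print("pins,holes,screw tri\n",T.round(4))
for w,p in ((W[0],A),(W[1],B)):
    P=onplane(w,p[:2],.022);v=P[0]-P[1];print("pins",P.round(4).tolist(),np.linalg.norm(v),np.degrees(np.arctan2(-v[0],v[1])))
    H=onplane(w,p[2:4],.012);v=H[1]-H[0];print("holes",H.round(4).tolist(),np.linalg.norm(v),np.degrees(np.arctan2(v[1],v[0])), "screw",onplane(w,p[4:],.0225).round(4).tolist())
for w,off,pts in ((W[0],(180,0),[(48,0),(18,588),(399,34),(320,588)]),(W[1],(190,80),[(447-420,20),(426-420,450),(786-420,65),(700-420,588)])):
    E=onplane(w,np.array(pts)/3-.33+off,.012)
    for a,b in ((0,1),(2,3)):
        v=E[a]-E[b];print("edge",E[a].round(4),np.degrees(np.arctan2(-v[0],v[1])))
# board heights: bore, corners from views 2,3 at lower corners
p2=[[242.9,92.4],[286,75.7]];p3=[[266.5,154.1],[307.8,138.9]]
print("board tri",tri(W[2],p2,W[3],p3).round(4).tolist())
```

```text
pins,holes,screw tri
 [[ 5.719e-01 -3.000e-04  1.940e-02]
 [ 5.609e-01 -9.560e-02  8.200e-03]
 [ 4.753e-01  4.390e-02  1.420e-02]
 [ 6.058e-01  2.840e-02  1.370e-02]
 [ 5.245e-01 -1.086e-01  2.090e-02]]
pins [[0.5717, -0.0006, 0.022], [0.5606, -0.0945, 0.022]] 0.09452138306554836 -6.739236967662235
holes [[0.4748, 0.0444, 0.012], [0.606, 0.0287, 0.012]] 0.1321907622289149 -6.813617545719785 screw [[0.5245, -0.1085, 0.0225]]
pins [[0.5717, 0.0, 0.022], [0.5605, -0.091, 0.022]] 0.09173880479185349 -6.988979988068556
holes [[0.4751, 0.0439, 0.012], [0.606, 0.0283, 0.012]] 0.1318358960248382 -6.779190672786371 screw [[0.5248, -0.108, 0.0225]]
edge [0.4675 0.0512 0.012 ] -6.498280878430513
edge [0.6163 0.0384 0.012 ] -6.266612543033481
edge [0.4683 0.0568 0.012 ] -5.8735380895540725
edge [0.6161 0.0386 0.012 ] -6.690798590624382
board tri [[0.4484, 0.235, 0.0148], [0.5043, 0.2556, 0.013]]
```

```bash
cat >> h.py <<'E'
from scipy.spatial.transform import Rotation as Ro
R0=Ro.from_quat([2**-.5,2**-.5,0,0])
def quat(yaw): return (Ro.from_euler("z",yaw)*R0).as_quat()
A=np.radians(-6.75); XF=np.array([np.cos(A),np.sin(A),0]); YF=np.array([-np.sin(A),np.cos(A),0]); O=np.array([.5205,-.1354,0])
def fx(x,y,z): return O+x*XF+y*YF+[0,0,z]     # fixture (m) -> world
def tofx(p): d=np.array(p)-O; return np.array([d@XF,d@YF,d[2]])
E
python3 - <<'E'
from rig import r
from h import *
b=np.array([.454,.306]); q=quat(np.radians(20.5))
r.movep([*b,.07],q); r.move_straight([*b,.0045],feed=.1,f_stop=6)
r.command_gripper(.05,force=25); s=r.sense(); print(s["t"],s["ee_pos"],s["gripper_width"],s["gripper_force"])
assert .055<s["gripper_width"]<.065
r.move_straight([*b,.1],feed=.15)
qf=quat(A); r.movep(fx(-.005,.100,.1),qf)
r.move_straight(fx(-.005,.100,.024),feed=.1)
print(r.move_straight(fx(-.005,.100,.0145),feed=.015,f_stop=3))
s=r.sense(); print(s["t"],tofx(s["ee_pos"]).round(4),s["gripper_width"],s["ft_force"].round(2))
from rig import viewer
c=viewer.read_camera("wrist");d=viewer.read_camera("scene")
cv2.imwrite("pics/set.png",np.hstack([cv2.resize(c["color"][192:,:,::-1],(400,150)),cv2.resize(d["color"][170:260,150:300,::-1],(400,240))[:150]]) if 0 else cv2.resize(d["color"][150:270,140:300,::-1],(800,600)))
E
```

```text
5.2833 [0.45420692 0.30614779 0.00470091] 0.05949592047329337 25.000319480895996
True
8.8083 [-0.0049  0.1     0.0166] 0.059473894402160735 [ 0.38 -0.31  6.05]
```

View pics/set.png

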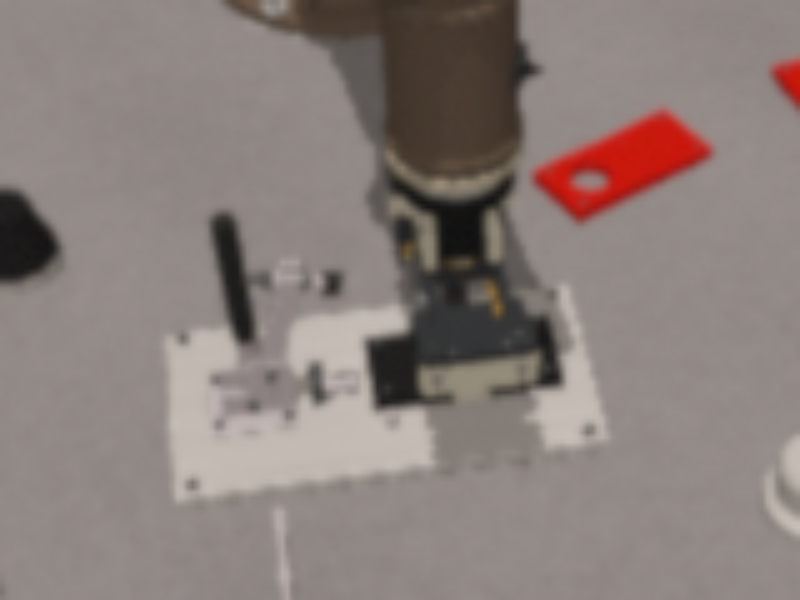

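The board sits flat on the plate between the screw and the far end, clear of the pins by a few mm (crop: board edge at (375,380), screw tip at (350,385)). Now I'll slide it home by feel.

Run:
```python
from rig import r
from h import *
def st(k):
    s=r.sense(); p=tofx(s["ee_pos"]); f=s["ft_force"]; print(k,round(s["t"],2),p.round(4),"F",np.array([f@XF,f@YF,f[2]]).round(1),round(s["gripper_width"],4)); return p
p=st(0); z=.0167
print(r.move_straight(fx(p[0],.072,z),feed=.012,f_stop=4)); p=st("y stop")
print(r.move_straight(fx(.008,p[1],z),feed=.012,f_stop=4)); p=st("x stop")
r.command_gripper(.068); st("open")
print(r.move_straight(fx(p[0]+.012,p[1],z),feed=.012,f_stop=4)); p=st("x push")
r.move_straight(fx(p[0]-.004,p[1],z),feed=.03); r.command_gripper(.088); r.move_straight(fx(p[0]-.004,p[1],.09),feed=.2)
# square push on the bore end with closed fingers
r.command_gripper(.0); r.move_straight(fx(0,p[1]+.095,.09),feed=.2); r.move_straight(fx(0,p[1]+.095,.016),feed=.12)
print(r.move_straight(fx(0,p[1]+.06,.016),feed=.02,f_stop=3.5)); p=st("y push")
from rig import viewer
r.move_straight(fx(0,p[1]+.01,.016),feed=.05); r.move_straight(fx(0,p[1]+.01,.10),feed=.2)
r.movep(fx(0,.05,.30),quat(A)); c=viewer.read_camera("wrist"); st("look")
import pickle; pickle.dump(c,open("w5.pkl","wb"))
a=c["color"][:300,150:350,::-1]/255.; cv2.imwrite("pics/home.png",(255*cv2.resize(a**.6,None,fx=2,fy=2,interpolation=cv2.INTER_NEAREST)).astype(np.uint8))
```

```text
0 8.91 [-0.0049  0.1     0.0166] F [0.3 0.5 6.8] 0.0594
True
y stop 9.96 [-0.0047  0.0915  0.0167] F [ 1.1 -0.   5.6] 0.0596
True
x stop 10.25 [-0.0048  0.0915  0.0166] F [-0.6  0.2  5.1] 0.0596
open 10.66 [-0.0051  0.0918  0.0163] F [-0.   0.1 -1.2] 0.0679
True
x push 11.51 [0.005  0.0916 0.0161] F [-0.2 -0.3 -0.7] 0.0677
True
y push 16.67 [-0.0002  0.1675  0.0158] F [0.1 1.8 0.4] 0.0004
look 18.57 [-0.0007  0.0512  0.2978] F [ 0.3 -0.1  0.3] 0.0005
```

View pics/home.png

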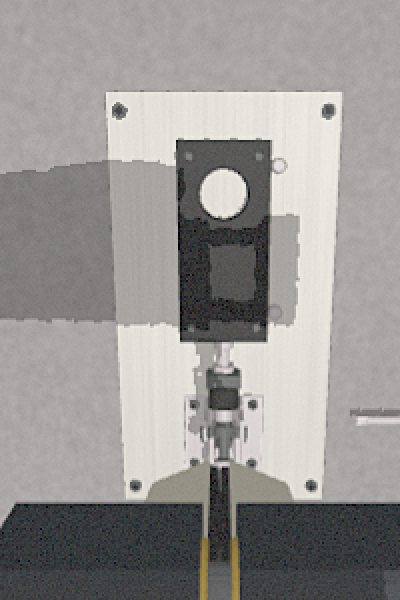

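The board lies with its bore away from the clamp, its right edge tangent to both pins ((279,165) and (275,312)) and its plain end on the screw head (222,342). I'll check the numbers, including the clamp handle, before closing.

Run:
```python
from h import *
import pickle
c=pickle.load(open("w5.pkl","rb")); g=cv2.medianBlur(c["color"],3).max(2); m=np.zeros(g.shape,bool); m[60:170,230:292]=g[60:170,230:292]<60
k=max(blobs(m,300),key=cv2.contourArea).reshape(-1,2); P=onplane(c,k,.024); F=np.array([tofx(p)[:2] for p in P]).astype(np.float32)
print(cv2.minAreaRect(F))
for lo,hi in ((.05,.075),(.11,.135)):
    s=F[(F[:,1]>lo)&(F[:,1]<hi)]; print(lo,"right",np.median(s[s[:,0]>.01,0]),"left",np.median(s[s[:,0]<-.01,0]))
print("low end",np.percentile(F[:,1],[1,99]))
q=np.array([(279,165),(275,312)])/2-.25+[150,0]; print("pins",[tofx(p)[:2].round(4).tolist() for p in onplane(c,q,.022)])
q=np.array([(223,343)])/2-.25+[150,0]; print("screw",[tofx(p)[:2].round(4).tolist() for p in onplane(c,q,.0225)])
```

```text
((-8.456408977508545e-06, 0.09134979546070099), (0.05923013389110565, 0.12650229036808014), 0.12703494727611542)
0.05 right 0.028681662 left -0.028481102
0.11 right 0.028444104 left -0.028680708
low end [0.02806162 0.15458091]
pins [[0.035, 0.1401], [0.0349, 0.046]]
screw [[-0.0001, 0.0246]]
```

Measured: x offset 0.0 mm, yaw under 0.5°, plain end at the screw. Now the clamp.

```bash
cat > clamp.py <<'E'
from h import *
def tip(th,s=.130,gap=0.):
    ph=np.radians(88)-th; n=np.array([np.sin(ph),np.cos(ph)])
    c=np.array([-.044,.024])+s*np.array([-np.cos(ph),np.sin(ph)])+(.0105+gap)*n
    return fx(0,c[0]+.0095,c[1])
E
python3 - <<'E'
from rig import r,viewer
from clamp import *
s0=tip(0,gap=.010); r.movep([s0[0],s0[1],.24],quat(A)); r.move_straight(s0,feed=.15)
for th in np.r_[0:.91:.13,.98:1.255:.045,1.255]:
    hit=r.move_straight(tip(th),feed=.06,f_stop=22); s=r.sense(); f=s["ft_force"]
    print(round(th,3),hit,round(s["t"],2),"F",np.array([f@YF,f[2]]).round(1))
    if hit: break
d=viewer.read_camera("side"); cv2.imwrite("pics/cl.png",cv2.resize(d["color"][180:300,190:350,::-1],(800,600)))
E
```

```text
0.0 False 20.06 F [0.1 0.5]
0.13 False 20.49 F [ 0.1 -0.1]
0.26 False 20.93 F [-0.3  0.5]
0.39 False 21.36 F [-0.4  0.5]
0.52 False 21.79 F [0.7 0.1]
0.65 False 22.23 F [ 0.9 -0.5]
0.78 False 22.66 F [-0.8 -1.2]
0.98 False 23.24 F [-0.1  1.3]
1.025 False 23.49 F [0.2 0.6]
1.07 False 23.74 F [0.7 1.6]
1.115 False 23.99 F [ 0.9 -0.4]
1.16 False 24.24 F [ 0.3 -0.2]
1.205 False 24.49 F [0.1 0.7]
1.25 False 24.74 F [-0.8  0.1]
1.255 False 24.99 F [-0.1  0.4]
```

View pics/cl.png

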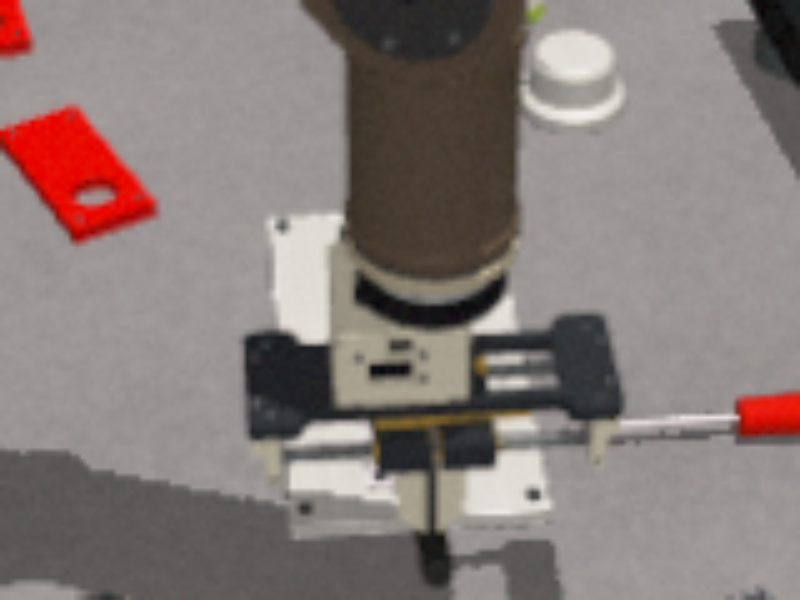

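The grip shows beyond the fingers at (435,560), but little force was felt, so I'll back off and look.

Run:
```python
from rig import r,viewer
from h import *
p=tofx(r.sense()["ee_pos"]); r.move_straight(fx(0,p[1]+.01,p[2]+.03),feed=.1)
r.movep(fx(-.02,.02,.30),quat(A))
c=viewer.read_camera("wrist"); d=viewer.read_camera("side"); s=viewer.read_camera("scene")
import pickle; pickle.dump((c,d,s),open("w6.pkl","wb"))
rs=lambda a:cv2.resize(a[:,:,::-1],(400,600))
cv2.imwrite("pics/cl2.png",np.hstack([rs(c["color"][60:360,170:370]),rs(s["color"][190:250,180:220]) if 0 else rs(s["color"][185:275,165:225])]));print(r.sense()["t"])
```

```text
26.675
```

View pics/cl2.png

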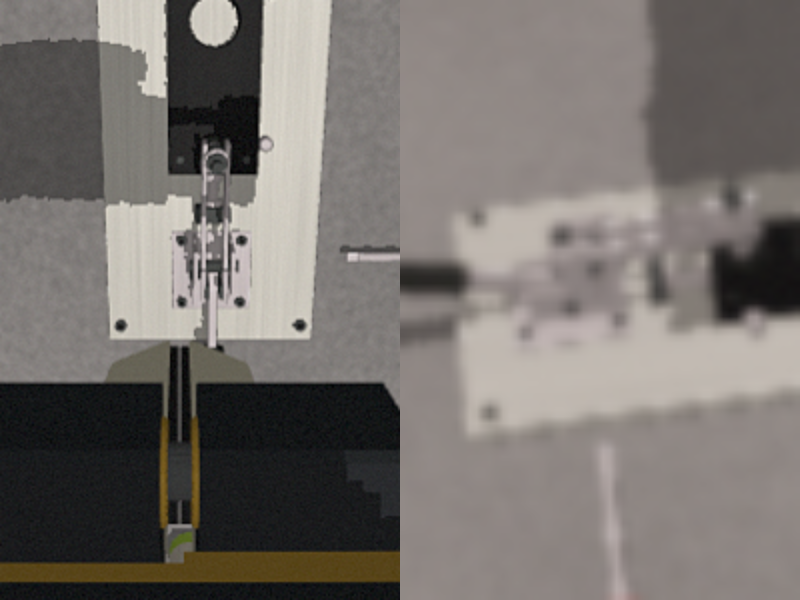

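Run:
```python
from h import *
import pickle
c,d,s=pickle.load(open("w6.pkl","rb"))
def ax(th,s):
    ph=np.radians(88)-th; q=np.array([-.044,.024])+s*np.array([-np.cos(ph),np.sin(ph)])+.002*np.array([np.sin(ph),np.cos(ph)]); return fx(0,*q)
for n,im in (("scene",s),("side",d)):
    p=proj(im,[ax(1.292,.1)])[0].astype(int); x0,y0=p-28; m=np.zeros(im["color"].shape[:2],bool); sl=np.s_[y0:y0+56,x0:x0+56]; m[sl]=im["color"][sl].max(2)<48
    k=max(blobs(m,10),key=cv2.contourArea); M=cv2.moments(k); print(n,"mask",cv2.contourArea(k),M["m10"]/M["m00"],M["m01"]/M["m00"],cv2.boundingRect(k))
    for th in (1.12,1.19,1.25,1.292): print(th,proj(im,[ax(th,.05),ax(th,.1025),ax(th,.155)]).round(1).tolist())
```

```text
scene mask 104.0 141.61378205128204 200.49519230769232 (134, 197, 17, 9)
1.12 [[175.4, 224.6], [159.5, 222.0], [143.0, 219.3]]
1.19 [[175.1, 225.3], [158.9, 223.5], [142.2, 221.7]]
1.25 [[174.9, 225.9], [158.6, 224.8], [141.8, 223.7]]
1.292 [[174.8, 226.4], [158.4, 225.7], [141.6, 225.1]]
side mask 85.5 275.2943469785575 285.4639376218323 (272, 274, 8, 23)
1.12 [[271.7, 272.8], [273.3, 279.4], [275.0, 286.6]]
1.19 [[271.7, 273.9], [273.4, 281.9], [275.1, 290.4]]
1.25 [[271.7, 274.9], [273.4, 283.9], [275.2, 293.6]]
1.292 [[271.8, 275.6], [273.4, 285.3], [275.2, 295.7]]
```

Run:
```python
from h import *
import pickle
c,d,s=pickle.load(open("w6.pkl","rb"))
m=np.zeros(s["color"].shape[:2],bool); m[208:240,130:178]=s["color"][208:240,130:178].max(2)<55
for k in blobs(m,20):
    M=cv2.moments(k);print("handle scene",cv2.contourArea(k),M["m10"]/M["m00"],M["m01"]/M["m00"],cv2.boundingRect(k))
g=cv2.medianBlur(c["color"],3).max(2); m=np.zeros(g.shape,bool); m[20:150,245:310]=g[20:150,245:310]<60
k=max(blobs(m,300),key=cv2.contourArea).reshape(-1,2); F=np.array([tofx(p)[:2] for p in onplane(c,k,.024)])
for lo,hi in ((.035,.06),(.12,.145)):
    e=F[(F[:,1]>lo)&(F[:,1]<hi)]; print(lo,np.median(e[e[:,0]>.015,0]),np.median(e[e[:,0]<-.015,0]))
print(np.percentile(F[:,1],[1,3,99]))
```

```text
handle scene 51.0 157.1764705882353 226.0392156862745 (143, 225, 31, 3)
0.035 0.028650262493118438 -0.0292652406405526
0.12 0.028388344287399437 -0.028735898582004493
[0.02692498 0.0269302  0.15419212]
```

The handle matches the locked angle in both views, and the board hasn't moved. Handing in.

Run:
```python
from rig import r
print(r.hand_in())
```

```text
the job is handed in; nothing more can be done
None
```

The board is home against both pins and the stop screw, bore end away from the clamp, and the handle reads locked in two camera views; I handed the job in at about 27 s without seeing a verdict, and I did not measure the foot's force on the board.

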